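Set up the shaving mirror on its stand

ROBOT

A 6-joint arm with a two-finger parallel gripper is mounted at the origin on the work surface. World frame = base frame: x ahead of the robot, y to its left, z up, the work surface at z = 0. Lengths are in m, angles in rad, forces in N, time in s.
With the tool pointing down it reaches from about 0.35 to 0.975 m from the base axis. Payload 17.4 kg.
Tool frame: the origin (TCP) lies midway between the tips of the shut fingers; the grasp point (between the pads) lies 19 mm behind it; z points along the fingers, y is the line along which they close (so a half turn about z gives the same grasp; the last joint's range is limited). The gripper opens to 85 mm and grips with 20 to 120 N. Pads are 22 mm wide; open, the fingers measure 114 mm over their backs; the gripper's body (76 mm by 85 mm) begins 54 mm behind the grasp point. The pads swing forward as they close: fully open they stand 13 mm farther back than shut.
Start: joints at [-1.308, 0.116, 1.442, -0, 1.584, -0.038], TCP at [0.2, -0.645, 0.2] pointing down, gripper open.
Joint ranges: [-2.83, 2.83], [-0.83, 2.19], [0.07, 2.5], [-1.14, 4.28], [0.01, 3], [-2.97, 2.97]. Speed limits (rad/s): [1.89, 1.89, 2.22, 3.14, 3.14, 3.14].

INTERFACE

Orientations are given as a rotation vector (axis times angle).
In Python, from cell import r gives the robot as it stands.
- The arm moves only by the tool carry_out, never from a script. Its arguments are lists of equal length, an entry for each row: "hand": the opening, from 0 (shut) to 1 (fully open); "dp": the shift along the tool's x, y, z in cm, a list of three; "spin": the turn about the tool's z in degrees. A call has 1 to 20 rows; each row shifts and turns the commanded pose from where the row before left it, along the tool's axes as they then stand; what a row does not reach is not made up. A row lasts 1/12 s, in which the tool goes at most 41.7 mm and 7.16 degrees, less where a joint would pass 70% of its speed; a pose out of reach is approached as far as the arm can. A call with a gripper value outside its range is refused whole. The fingers move at their own pace and stop on an object; "force" is the grip in N (left out, the last holds). Time passes only in rows, so rows that do not move let the fingers close. It gives the time, the measured TCP pose, the force, the opening and the grip force at its end, in the units of the state.
- r.read_state(): the state, without advancing time (a new reading comes with each control period).
- r.capture(name): name is "side" or "top"; returns a dict with "frame" (400x640x3 uint8, red, green, blue), "intrinsics" (3x3 intrinsics, pixels), "view" (4x4, takes a point from world to camera coordinates). Camera axes: x right, y down, z forward; pixel columns grow to the right and rows downward; lengths in m; the calibration is good to about 2 mm. A picture is of the moment at which its call begins. There is no depth.
- r.hand_in(): hands the job in; it is judged then, once.
The state is a dict: "t": time; "joints": joint angles; "joint_vel": joint speeds; "effort": joint torques, N m; "tool_pos": TCP position; "eef_rot": TCP orientation; "force": force on the tool from outside, world axes, zero at the start; "moment": the same for the moment, N m; "gripper_width": finger opening in m; "gripper_force": force on a finger pad.
Only numpy, scipy, OpenCV 4.12 (cv2) and the standard library are available. Lean on these libraries where they do the work, as an engineer would, in place of code of your own. Each camera call takes 0.05 s, during which the arm holds its last target. There are 200 camera calls.

TASK

Lift the orange mug off the mirror stand and set it down gently, upright, on the top tier of the turntable. Then slide the blue-framed mirror straight up out of its slot in the rack and set it gently in the groove of the stand, about centred and leaning back on the two posts. Leave everything else where it stands and let go of everything.

Things in the scene. Friction and masses are not known exactly. Their poses are not given: they have to be found in the camera images.
- mirror: Double-sided mirror panel in a bright blue plastic frame, alike both sides. 170 mm wide (its y), 130 mm tall (its z), 8 mm thick (its x), 0.28 kg; origin at the middle of its bottom edge, z up. Starts upright in one of the three rack slots, its bottom edge 10 mm above the table and its top edge at 140 mm; the upper 60 mm stands clear of the rack.
- mirror_top (a point): Middle of the mirror's top edge, 130 mm from its origin along its z: the place to pinch it, across its 8 mm thickness.
- rack: Pale birch rack, fixed; 170 (x) x 205 (y) x 80 mm tall; origin at the centre of its underside, z up. Floor 10 mm thick. Three slots at x = -45, 0, +45 mm, 12 mm wide along x: grooves in the two side cheeks that hold a panel's side edges from 10 to 80 mm height; the middle is open. Each panel's x lies along the rack's x, with 2 mm play each way; it is clear once its bottom edge is above 80 mm.
- pinboard: Cork pinboard in a yellow frame, in another slot of the rack; same size as the mirror, origin likewise. Leave it.
- picture: Picture in a dark brown wooden frame, in another slot of the rack; same size as the mirror, origin likewise. Leave it.
- stand: Dark wooden mirror stand, fixed; origin at its underside below the middle of the groove; -x is its front. Foot from x = -60 to +70 mm, 190 mm wide (y), top at 18 mm. Two aluminium posts at y = +-75 mm, 14 mm wide, rising to about 90 mm, lean back 0.30 rad from vertical towards +x; the plane of their front faces meets the groove floor at x = +4.5 mm.
- stand_groove (a point): Middle of the stand's groove floor, 6 mm above the stand's origin. The groove runs along the stand's y over the whole width, 18 mm wide (x -9 to +9 mm), 12 mm deep, open at its ends. A mirror fully home has its origin about 1 to 2 mm above this point, near x = -1 mm, and leans back about 0.3 rad.
- mug: Orange melamine mug, 66 mm outside diameter (straight body), 85 mm tall, 0.18 kg; origin at the centre of its underside, z up; its handle sticks out about 30 mm along its +y. Starts upright on the foot of the stand (underside 18 mm above the table), over the groove and between the posts, handle roughly towards the stand's front.
- turntable: Two-tier lazy Susan of pale birch, braked: it does not turn. Origin on its axis at table level. Lower tier 155 mm radius, top at 25 mm; upper tier 95 mm radius, top at 110 mm. The creamer stands on the upper tier towards its +x; jar and teaspoon cup on the lower tier at its +y and -y sides. The upper tier is free across from the creamer.
- creamer: Small white ceramic creamer with a handle at its +y (reaching 41 mm from the axis), 58 mm diameter, 62 mm tall, on the upper tier; origin at the centre of its underside. Leave it.
- jar: Glass jar with a steel twist cap, 56 mm diameter, 105 mm tall, on the lower tier; origin at the centre of its underside. Leave it.
- spoon_cup: Steel cup of teaspoons, 56 mm diameter, 75 mm tall, the spoons reaching 130 mm; on the lower tier; origin at the centre of its underside. Leave it.
- caddy: Green tea caddy with a brass lid, 62 x 82 x 95 mm tall, on the table between robot and turntable; origin at the centre of its underside. Leave it.
- soap_dish: Blue soap dish with white soap, 70 x 100 x 30 mm tall, on the table between robot and turntable; origin at the centre of its underside. Leave it.

How it is judged:
On the way, in this order (a step that is already met when the one before it is completed fails the run):
1. the mug stands upright, let go, on the turntable's top tier (horizontal distance between mug and turntable below 0.066 m and z of mug in the frame of turntable between 0.106 and 0.115 m and angle between mug's own z axis and vertical below 0.1 rad and contact force between the fingers and mug below 0.1 N and linear speed of mug below 0.03 m/s), for 0.2 s.
2. the mirror is lifted clear above the rack (z of mirror in the frame of rack above 0.082 m), for 0.1 s.
3. the mirror stands in the stand's groove, leaning on the posts, let go (x of mirror in the frame of stand between -0.009 and 0.009 m and y of mirror in the frame of stand between -0.025 and 0.025 m and z of mirror in the frame of stand below 0.013 m and angle between mirror's own z axis and vertical between 0.17 and 0.47 rad and x of mirror_top in the frame of stand above 0.02 m and angle between the y axis of mirror and the y axis of stand, either way round below 0.12 rad and contact force between the fingers and mirror below 0.1 N and linear speed of mirror below 0.03 m/s), for 0.2 s.
At the end, for the whole second after the job is handed in: Mug upright on the upper tier, within 66 mm of its axis; mirror home in the groove (origin under 13 mm up, within 9 mm of its middle, 25 mm of centred, 0.12 rad of square), leaning back 0.17-0.47 rad; both released, at rest; all bystanders upright, within 30 mm of their starts (horizontal distance between mug and turntable below 0.066 m and z of mug in the frame of turntable between 0.106 and 0.115 m and angle between mug's own z axis and vertical below 0.1 rad and x of mirror in the frame of stand between -0.009 and 0.009 m and y of mirror in the frame of stand between -0.025 and 0.025 m and z of mirror in the frame of stand below 0.013 m and angle between mirror's own z axis and vertical between 0.17 and 0.47 rad and x of mirror_top in the frame of stand above 0.02 m and angle between the y axis of mirror and the y axis of stand, either way round below 0.12 rad and linear speed of each of mug, mirror below 0.02 m/s and contact force between the fingers and mug below 0.1 N and contact force between the fingers and mirror below 0.1 N and distance of each of pinboard, picture, creamer, jar, spoon_cup, caddy, soap_dish from where it was at the start of the episode below 0.03 m and angle between each of pinboard, picture, creamer, jar, spoon_cup, caddy, soap_dish's own z axis and vertical below 0.15 rad); the robot touches nothing.
It fails at once if a bystander (pinboard, picture, creamer, jar, teaspoon cup, caddy, soap dish) is moved more than 30 mm or tipped (distance of any of pinboard, picture, creamer, jar, spoon_cup, caddy, soap_dish from where it was at the start of the episode above 0.03 m or angle between any of pinboard, picture, creamer, jar, spoon_cup, caddy, soap_dish's own z axis and vertical above 0.3 rad).
It fails at once if the mirror is dropped or rammed into the stand (over 45 N) (contact force between mirror and stand above 45 N).
It fails at once if the mug is dropped or rammed onto the turntable (over 45 N) (contact force between mug and turntable above 45 N).
It fails at once if the mug is tipped over (angle between mug's own z axis and vertical above 0.7 rad).
It also fails if it takes over 72 s, if anything falls off the work surface, if the arm or the gripper's body presses on something with over 40 N, if the wrist force passes 120 N, or if a joint passes its speed limit or range.

## Working session

There is one attempt and no reset: what is moved stays moved. The work goes in short steps, Python scripts to look and compute and a tool call to move; the robot and the scene stay as the last step left them, time stands still between calls to the robot, and variables do not carry over. Pictures are saved under pics/ and viewed, at most 10 in all, crops included, and the job is handed in when it is done.

Besides the shell and the picture viewer there is one more tool, called after "Request:" as name([rows], argument=value, ...), one row to a line, values as JSON. carry_out: Moves the arm, as the interface text tells. Its arguments: {"type":"object","properties":{"hand":{"type":"array","items":{"type":"number"}},"dp":{"type":"array","items":{"type":"array","items":{"type":"number"}}},"spin":{"type":"array","items":{"type":"number"}},"force":{"type":"number"}},"required":["hand","dp","spin"]}

```bash
ls; mkdir -p pics; cat > h.py <<'E'
import numpy as np,cv2
from cell import r
def snap(n,f):
    c=r.capture(n); cv2.imwrite('pics/'+f,c['frame'][:,:,::-1]); np.savez(f'{n}.npz',**c); return c
def ray(c,uv):
    V=c['view'];R=V[:3,:3];t=V[:3,3];o=-R.T@t
    d=R.T@np.linalg.solve(c['intrinsics'],[uv[0],uv[1],1.]);return o,d/np.linalg.norm(d)
def plane(c,uv,z):
    o,d=ray(c,uv);return o+d*(z-o[2])/d[2]
def proj(c,p):
    q=c['intrinsics']@(c['view'][:3,:3]@np.array(p)+c['view'][:3,3]);return q[:2]/q[2]
E
python3 - <<'E'
from h import *
for n in('side','top'):
    c=snap(n,n+'0.png');print(n,c['intrinsics'][0],ray(c,(320,200)))
print(r.read_state())
E
```

```text
pics
side [360.85569424   0.         320.69026025] (array([0.45589307, 0.68185639, 0.57944101]), array([ 0.10258546, -0.81303335, -0.57310819]))
top [382.14784285   0.         314.20478439] (array([ 0.41117273, -0.00405231,  0.99841167]), array([ 0.12299674, -0.02591802, -0.99206858]))
{'t': 0.1, 'joints': array([-1.30780346e+00,  1.16459883e-01,  1.44221061e+00,  1.13615732e-05,
        1.58402003e+00, -3.78170018e-02]), 'joint_vel': array([-3.06517381e-05,  3.77908435e-04, -8.04336687e-04,  8.73715649e-04,
       -6.08879105e-04,  1.27592593e-03]), 'effort': array([ 2.57068976e-03, -7.33662415e+01, -6.33786464e+01, -1.02601985e-04,
        5.31402227e-03, -6.78625199e-06]), 'tool_pos': array([ 0.19992676, -0.644489  ,  0.19901374]), 'eef_rot': array([-3.10504569e+00, -4.70568118e-01,  1.75958529e-04]), 'force': array([ 0.68553903, -1.04636001, -0.27615818]), 'moment': array([ 0.01387658,  0.01858408, -0.03569154]), 'gripper_force': 0.0, 'gripper_width': 0.08524188494961484}
```

View pics/side0.png

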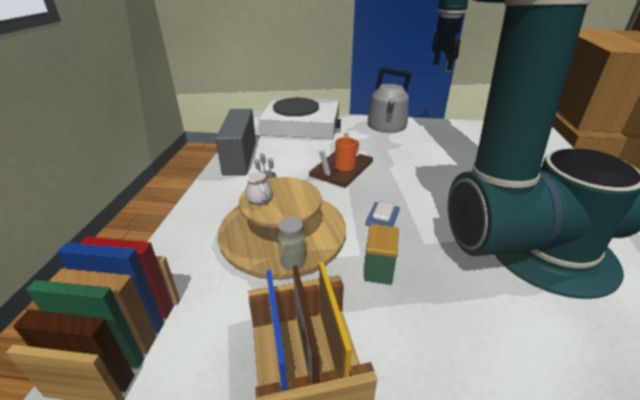

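View pics/top0.png

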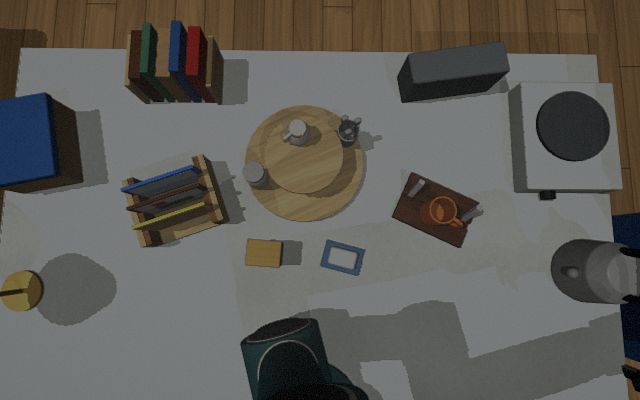

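```bash
python3 - <<'E'
import cv2,numpy as np
t=cv2.imread('pics/top0.png');s=cv2.imread('pics/side0.png')
a=cv2.resize(t[160:260,380:490],(440,400),interpolation=cv2.INTER_CUBIC)
b=cv2.resize(s[125:195,300:382],(328,280),interpolation=cv2.INTER_CUBIC)
im=np.zeros((400,780,3),np.uint8);im[:,:440]=a;im[:280,445:773]=b
cv2.imwrite('pics/c1.png',im)
d=cv2.resize(t[145:255,115:235],(480,440),interpolation=cv2.INTER_CUBIC)
cv2.imwrite('pics/c2.png',d)
E
```

```text
(no output)
```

View pics/c1.png

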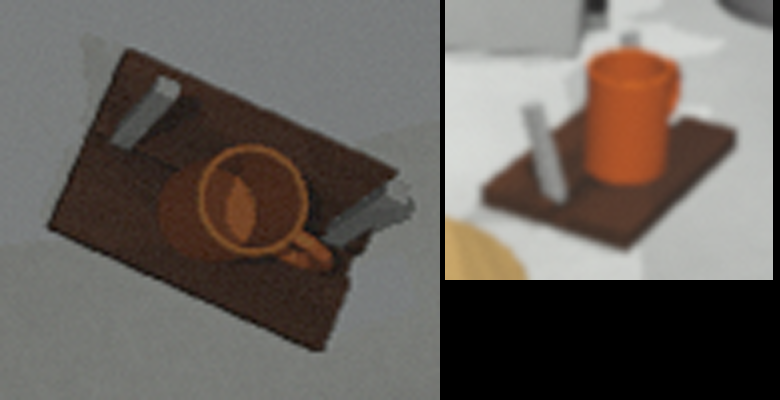

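View pics/c2.png

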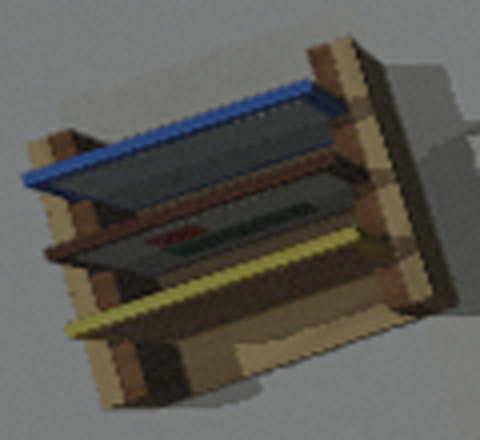

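```bash
cat > m.py <<'E'
from h import *
T=dict(np.load('top.npz'));S=dict(np.load('side.npz'))
hsv=cv2.cvtColor(T['frame'],cv2.COLOR_RGB2HSV).astype(int);H,s,v=hsv[...,0],hsv[...,1],hsv[...,2]
def box(m,x0,x1,y0,y1):
    k=np.zeros_like(m);k[y0:y1,x0:x1]=m[y0:y1,x0:x1];return k.astype(np.uint8)
def big(m):
    c=cv2.findContours(m,cv2.RETR_EXTERNAL,cv2.CHAIN_APPROX_NONE)[0];return max(c,key=cv2.contourArea)
def rect(cnt,z):
    w=np.float32([plane(T,p[0],z)[:2] for p in cnt]);return cv2.minAreaRect(w),w
# stand foot
print('stand hsv',hsv[185,430],hsv[235,420],'table',hsv[250,400],'blue',hsv[185,145],'orange',hsv[197,442])
m=box((s>90)&(v<110)&((H<12)|(H>170))|((s>150)&(H<20)),385,495,165,255)
m=cv2.morphologyEx(m,cv2.MORPH_CLOSE,np.ones((9,9)))
q=big(m);R,w=rect(q,.018);print('stand',R,cv2.boxPoints(R).round(4).tolist())
# mug rim
m=box((s>140)&(v>90)&(H>3)&(H<20),420,475,190,240);ys,xs=np.nonzero(m);print('rimpix',xs.min(),xs.max(),ys.min(),ys.max())
np.save('mugmask.npy',m)
# mirror
m=box((H>100)&(H<125)&(s>120),115,215,155,215);q=big(m);R,w=rect(q,.14);print('mirror',R,cv2.boxPoints(R).round(4).tolist())
E
python3 m.py
python3 - <<'E'
from h import *
t=cv2.imread('pics/top0.png')
g=cv2.createCLAHE(4).apply(cv2.cvtColor(t,cv2.COLOR_BGR2GRAY))
m=np.load('mugmask.npy')*255
im=np.zeros((560,800,3),np.uint8)
im[:560,:560]=cv2.resize(t[95:235,235:375],(560,560),interpolation=cv2.INTER_CUBIC)
im[:200,575:795]=cv2.cvtColor(cv2.resize(m[185:245,415:481],(220,200),interpolation=0),8)
cv2.imwrite('pics/c3.png',im)
E
```

```text
stand hsv [ 6 82 50] [ 38   8 121] table [ 30   2 117] blue [98 20 52] orange [ 12 162 104]
stand ((0.5110223293304443, -0.32712987065315247), (0.18878793716430664, 0.12892350554466248), 65.44088745117188) [[0.4131999909877777, -0.3862000107765198], [0.5303999781608582, -0.4397999942302704], [0.6089000105857849, -0.26809999346733093], [0.49160000681877136, -0.21449999511241913]]
rimpix 430 462 196 226
mirror ((0.5665522813796997, 0.33834415674209595), (0.02259533666074276, 0.17882688343524933), 14.549911499023438) [[0.5332000255584717, 0.4221000075340271], [0.5781000256538391, 0.24899999797344208], [0.6000000238418579, 0.25459998846054077], [0.5550000071525574, 0.427700012922287]]
```

View pics/c3.png

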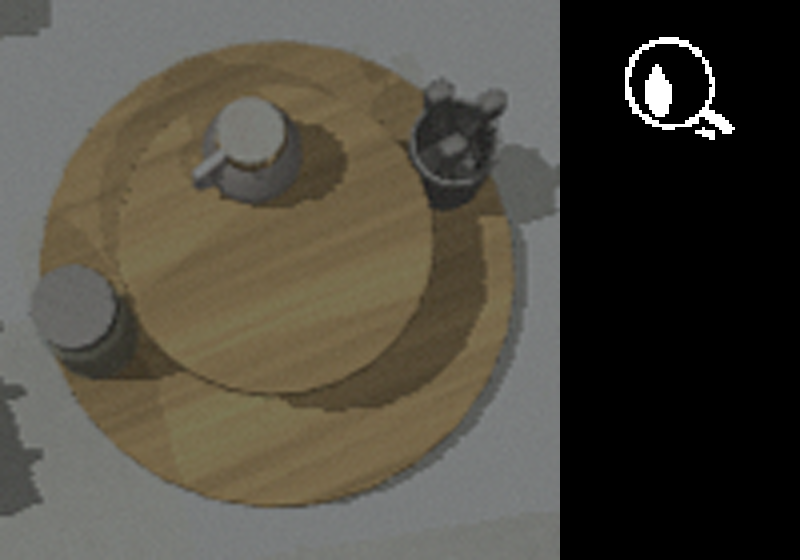

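```bash
cat >> m.py <<'E'
print('-----')
from scipy.optimize import least_squares
xd=np.array([.9085,-.4178]);xd/=np.linalg.norm(xd)
m=np.load('mugmask.npy');q=big(m);w=np.array([plane(T,p[0]+0.,.103)[:2] for p in q]);w=w[q[:,0,0]<450]
f=least_squares(lambda a:np.hypot(*(w-a[:2]).T)-a[2],[.5,-.33,.033],loss='soft_l1',f_scale=.001).x;print('mug',f)
hp=plane(T,(460,225),.075);print('handle',hp, np.degrees(np.arctan2(*(hp[:2]-f[:2])[::-1])))
g=np.array([.5110,-.3271])-.005*xd;print('groove',g,'mug in stand',(f[:2]-g)@xd,(f[:2]-g)@np.array([-xd[1],xd[0]]))
m=box((H>100)&(H<125)&(s>120),115,215,155,215)
cols=[x for x in range(640) if m[:,x].any()];top=np.float32([(x,np.nonzero(m[:,x])[0][0]-.5) for x in cols])
w=np.array([plane(T,p,.14)[:2] for p in top])
vx,vy,x0,y0=cv2.fitLine(w[2:-12].astype(np.float32),cv2.DIST_HUBER,0,.001,.001).ravel()
if vy<0:vx,vy=-vx,-vy
d=np.array([vx,vy]);n=np.array([vy,-vx]);p0=np.array([x0,y0]);res=(w-p0)@n;print('res mm',(res*1e3).round(1).tolist())
t=(w-p0)@d;ok=abs(res)<.003;print('len',t[ok].min(),t[ok].max())
print('mirror far edge mid',p0+d*(t[ok].min()+t[ok].max())/2,'dir',d,'centre',p0+d*(t[ok].min()+t[ok].max())/2-n*.004)
# thickness profile mid column
for x in (140,155,170,185): print(x,hsv[165:200,x].tolist()[0:0], np.nonzero(m[:,x])[0])
# turntable discs
def cp(u,v): return (235+u/4-.375,95+v/4-.375)
for nm,pts,z in(('low',[(40,250),(512,280),(270,42),(285,506),(100,120),(100,430),(440,445)],.025),('up',[(118,230),(432,250),(290,393),(145,310),(405,335),(190,370),(360,378)],.11)):
    P=np.array([plane(T,cp(*p),z)[:2] for p in pts]);print(nm,least_squares(lambda a:np.hypot(*(P-a[:2]).T)-a[2],[.5,0,.1],loss='soft_l1',f_scale=.002).x)
print('creamer',plane(T,cp(252,132),.172),'creamer base',plane(T,cp(251,165),.11),'jar',plane(T,cp(73,305),.13),'cup',plane(T,cp(453,140),.1),'caddy',plane(T,(264,253),.095),'soap',plane(T,(342,258),.03))
st=r.read_state();print(st['tool_pos'])
E
python3 m.py | sed '1,/-----/d'
```

```text
mug [ 0.5019993  -0.31813819  0.03181251]
handle [ 0.4671599  -0.36803217  0.075     ] -124.9253874984724
groove [ 0.50645734 -0.32501093] mug in stand -0.006921804302355585 0.004381467834548454
res mm [-1.5, -0.0, -0.7, -1.5, -0.0, -0.7, 0.7, -0.0, -0.7, 0.7, -0.0, -0.7, 0.7, -0.0, 1.5, 0.7, -0.0, 1.5, 0.7, -0.0, -0.7, 0.7, -0.0, -0.7, 0.7, -0.0, -0.7, 0.7, -0.0, -0.7, 0.7, -0.0, -0.7, 0.7, -0.0, -0.7, 0.7, 0.0, -0.7, -1.5, 0.0, -0.7, 0.7, 0.0, -0.7, 0.7, 0.0, -0.7, 0.7, 0.0, -0.7, 0.7, 0.0, -0.7, 0.7, 0.0, -0.7, 0.7, 0.0, -0.7, 0.7, 0.0, -0.7, 0.7, 0.0, -0.7, 0.7, 0.0, -0.7, 0.8, 0.0, -3.0, -5.9, -13.3, -14.1, -17.1, -17.8, -20.8, -21.5]
len -0.08638094003462778 0.0800235879761029
mirror far edge mid [0.56960747 0.34537224] dir [-0.335005    0.94221634] centre [0.56583861 0.34403222]
140 [] [182 183 184 185]
155 [] [177 178 179 180]
170 [] [172 173 174 175]
185 [] [167 168 169 170]
low [0.63071304 0.01312557 0.15401226]
up [-699.88350536   68.47044172  703.79949543]
creamer [0.67608714 0.02502103 0.172     ] creamer base [0.6755588 0.0275599 0.11     ] jar [0.58539919 0.12853343 0.13      ] cup [ 0.69535918 -0.09453203  0.1       ] caddy [0.3973995  0.10269088 0.095     ] soap [ 0.38518326 -0.08512554  0.03      ]
[ 0.19992676 -0.644489    0.19901374]
```

```bash
cat > m2.py <<'E'
from h import *
from scipy.optimize import least_squares
T=dict(np.load('top.npz'))
def cp(u,v): return (235+u/4-.375,95+v/4-.375)
def cs(u,v): return (380+u/4-.375,160+v/4-.375)
P=np.array([plane(T,cp(*p),.11)[:2] for p in [(118,230),(432,250),(290,393),(145,310),(405,335),(190,370),(360,378)]])
f=least_squares(lambda a:np.hypot(*(P-a[:2]).T)-.095,[.63,0.013]);print('up',f.x,f.fun)
xd=np.array([.9085,-.4178]);yd=np.array([.4178,.9085]);g=np.array([.50646,-.3250])
for nm,uv,z in(('Ltop',(168,83),.09),('Lbase',(123,138),.018),('Rtop',(402,188),.09),('Rbase',(337,238),.018)):
    p=plane(T,cs(*uv),z)[:2]-g;print(nm,p@xd,p@yd)
print(proj(T,[.411,-.004,0]))
E
python3 m2.py
```

```text
up [0.63194453 0.01030146] [ 0.00085272 -0.0037253  -0.00071844 -0.00419556  0.00022968  0.00088862
  0.00258178]
Ltop 0.0394117224930448 0.07479291893058868
Lbase 0.014165760201722236 0.073155948557745
Rtop 0.040444562380913505 -0.07779908843396487
Rbase 0.013098052628082288 -0.07784197566324311
[309.71078392 247.40852074]
```

Request:
carry_out([
  [0,0,0],
  [0,0,0],
  [0,0,0],
  [0,0,0],
  [0,0,0],
  [0,0,0],
  [1.5,0.2,0],
  [3,0.4,0],
  [3.7,0.5,0],
  [4,0.6,0],
  [4,0.6,0],
  [4,0.6,0],
  [4,0.6,0],
  [4,0.6,0],
  [4,0.6,0],
  [4,0.6,0],
  [3.8,0.6,0],
  [2.6,0.5,0],
  [1.5,0.2,0],
  [0,0,0],
], hand=[1,1,1,1,1,1,1,1,1,1,1,1,1,1,1,1,1,1,1,1], spin=[-6.3,-6.3,-6.3,-6.3,-6.3,-6.3,0,0,0,0,0,0,0,0,0,0,0,0,0,0])

```text
t: 1.77
tool_pos: [0.5085, -0.3182, 0.1994]
eef_rot: [-2.785, -1.452, -0.001]
force: [0.4, -0.1, 0.9]
gripper_width: 0.0858
gripper_force: 0.0
```

```bash
cat >> h.py <<'E'
from scipy.spatial.transform import Rotation as Ro
def to(target,yawy=None):
    "cm shift in tool axes to world target; spin needed for tool y at yawy deg"
    s=r.read_state();R=Ro.from_rotvec(s['eef_rot']).as_matrix()
    y=np.degrees(np.arctan2(R[1,1],R[0,1]))
    print('t',round(s['t'],2),'pos',s['tool_pos'].round(4),'tilt',R[:,2].round(3),'tooly',y.round(2),'F',s['force'].round(1),'w',round(s['gripper_width'],4),'gf',round(s['gripper_force'],1),'J',np.degrees(s['joints']).round())
    if yawy is not None:
        sp=-((yawy-y+90)%180-90);a=np.radians(-sp);print('spin',sp);R=Ro.from_euler('z',a).as_matrix()@R
    print('dp after spin',(R.T@(np.array(target)-s['tool_pos'])*100).round(2))
E
python3 -c "
from h import *
to([.502,-.318,.058],-35)
c=snap('side','s1.png')
"
```

```text
t 1.77 pos [ 0.5085 -0.3182  0.1994] tilt [-0.     0.001 -1.   ] tooly -34.93 F [ 0.4 -0.1  0.9] w 0.0858 gf 0.0 J [-34.  -3.  92.   0.  91.   0.]
spin 0.06980708166791771
dp after spin [-0.37 -0.54 14.14]
```

```bash
python3 -c "
from h import *
S=dict(np.load('side.npz'))
h=cv2.cvtColor(S['frame'],cv2.COLOR_RGB2HSV).astype(int)
m=(h[...,1]>170)&(h[...,0]<14)&(h[...,2]>90)
for rr in (150,155,160,165):
  x=np.nonzero(m[rr,325:372])[0]+325;print(rr,x.min(),x.max())
for z in (.02,.06,.1):
  c=np.array([.502,-.318,z]);o,d=ray(S,(345,155));n=np.cross(d,[0,0,1]);n/=np.linalg.norm(n)
  print(z,proj(S,c),proj(S,c-n*.033),proj(S,c+n*.033))
"
```

```text
150 337 356
155 336 354
160 336 354
165 336 354
0.02 [345.09795038 164.05802224] [334.65236446 163.6728789 ] [355.58130522 164.44455817]
0.06 [345.58992836 152.74060301] [334.93261619 152.36848475] [356.2865556  153.11409402]
0.1 [346.10221257 140.95606095] [335.22441352 140.5983805 ] [357.02096977 141.31508818]
```

Request:
carry_out([
  [-0.4,-0.5,1],
  [0,0,2],
  [0,0,1],
], hand=[1,1,1], spin=[0,0,0])

```text
t: 2.07
tool_pos: [0.4987, -0.3219, 0.1572]
eef_rot: [-2.787, -1.448, 0.002]
force: [0.6, 0.1, -0.4]
gripper_width: 0.0854
gripper_force: 0.0
```

```bash
python3 -c "
from h import *
to([.502,-.318,.058],-35)"
```

```text
t 2.07 pos [ 0.4987 -0.3219  0.1572] tilt [-0.002  0.001 -1.   ] tooly -35.09 F [ 0.6  0.1 -0.4] w 0.0854 gf 0.0 J [-35.  -3.  96.  -0.  87.  -0.]
spin -0.0917828077294871
dp after spin [0.51 0.06 9.92]
```

Request:
carry_out([
  [0,0,0],
  [0,0,0],
  [0,0,0],
], hand=[1,1,1], spin=[0,0,0])

```text
t: 2.32
tool_pos: [0.5002, -0.322, 0.1605]
eef_rot: [2.786, 1.45, 0.0]
force: [0.6, -0.0, 0.4]
gripper_width: 0.0854
gripper_force: 0.0
```

```bash
python3 -c "
from h import *
to([.502,-.318,.058],-35)"
```

```text
t 2.32 pos [ 0.5002 -0.322   0.1605] tilt [ 0.001 -0.    -1.   ] tooly -35.02 F [ 0.6 -0.   0.4] w 0.0854 gf 0.0 J [-35.  -3.  96.  -0.  87.  -0.]
spin -0.017343110549205676
dp after spin [ 0.43 -0.09 10.25]
```

Request:
carry_out([
  [0.4,0,1],
  [0,0,1.5],
  [0,0,1.5],
  [0,0,1.5],
  [0,0,1.5],
  [0,0,1.5],
  [0,0,1],
  [0,0,0.7],
  [0,0,0],
  [0,0,0],
], hand=[1,1,1,1,1,1,1,1,1,1], spin=[0,0,0,0,0,0,0,0,0,0])

```text
t: 3.15
tool_pos: [0.5027, -0.3183, 0.0576]
eef_rot: [-2.786, -1.451, 0.0]
force: [-0.2, 1.1, 1.2]
gripper_width: 0.0853
gripper_force: 0.0
```

Request:
carry_out([
  [0,0,0],
  [0,0,0],
  [0,0,0],
  [0,0,0],
  [0,0,0],
  [0,0,0],
  [0,0,0],
  [0,0,0],
], hand=[0.5,0.5,0.5,0.5,0.5,0.5,0.5,0.5], spin=[0,0,0,0,0,0,0,0], force=30)

```text
t: 3.82
tool_pos: [0.503, -0.3185, 0.0589]
eef_rot: [2.785, 1.451, 0.001]
force: [-3.1, 2.0, 5.7]
gripper_width: 0.0633
gripper_force: 32.7
```

Request:
carry_out([
  [0,0,-0.5],
  [0,0,-1],
  [0,0,-1.5],
  [0,0,-2],
  [0,0,-2],
  [0,0,-2],
  [0,0,-2],
  [0,0,-1.5],
  [0,0,-1],
  [0,0,0],
  [0,0,0],
], hand=[0.5,0.5,0.5,0.5,0.5,0.5,0.5,0.5,0.5,0.5,0.5], spin=[0,0,0,0,0,0,0,0,0,0,0])

```text
t: 4.73
tool_pos: [0.5027, -0.3183, 0.1925]
eef_rot: [2.786, 1.451, 0.0]
force: [0.9, 0.2, -3.1]
gripper_width: 0.063
gripper_force: 34.1
```

```bash
python3 -c "
from h import *
to([.589,-.003,.195],110)
T=snap('top','t2.png');S=snap('side','s2.png')
im=np.zeros((400,800,3),np.uint8)
im[:,:400]=cv2.resize(cv2.imread('pics/t2.png')[160:260,380:480],(400,400),interpolation=2)
im[:,400:]=cv2.resize(cv2.imread('pics/s2.png')[90:190,290:390],(400,400),interpolation=2)
cv2.imwrite('pics/c4.png',im)"
```

```text
t 4.73 pos [ 0.5027 -0.3183  0.1925] tilt [ 0. -0. -1.] tooly -34.97 F [ 0.9  0.2 -3.1] w 0.063 gf 34.1 J [-35.  -3.  93.   0.  90.   0.]
spin 35.03246522422589
dp after spin [ 18.89 -26.67  -0.25]
```

View pics/c4.png

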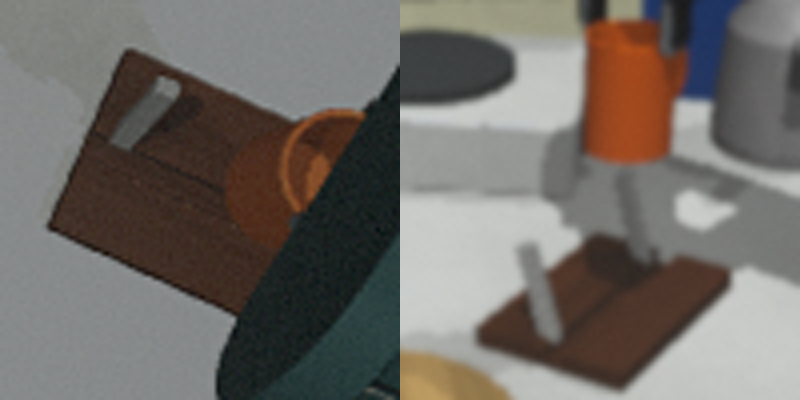

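Request:
carry_out([
  [0,0,-0.2],
  [0,0,-0.4],
  [0,0,-0.4],
  [0,0,0],
  [0,0,0],
  [0,0,0],
  [0,0,0],
  [0,0,0],
  [0,0,0],
  [0,0,0],
], hand=[0.5,0.5,0.5,0.5,0.5,0.5,0.5,0.5,0.5,0.5], spin=[3,5,5,5,5,5,4,3,0,0])

```text
t: 5.67
tool_pos: [0.5025, -0.3181, 0.2017]
eef_rot: [-3.092, -0.549, 0.002]
force: [0.6, 0.0, -3.5]
gripper_width: 0.0634
gripper_force: 34.1
```

Request:
carry_out([
  [0.4,-0.5,0],
  [0.8,-1,0],
  [1,-1.5,0],
  [1.2,-1.7,0],
  [1.2,-1.7,0],
  [1.2,-1.7,0],
  [1.2,-1.7,0],
  [1.2,-1.7,0],
  [1.2,-1.7,0],
  [1.2,-1.7,0],
  [1.2,-1.7,0],
  [1.2,-1.7,0],
  [1.2,-1.7,0],
  [1.2,-1.7,0],
  [1.2,-1.7,0],
  [0.8,-1.4,0],
  [0.7,-1,0],
  [0.6,-0.5,0],
  [0.2,-0.2,0],
  [0,0,0],
], hand=[0.5,0.5,0.5,0.5,0.5,0.5,0.5,0.5,0.5,0.5,0.5,0.5,0.5,0.5,0.5,0.5,0.5,0.5,0.5,0.5], spin=[0,0,0,0,0,0,0,0,0,0,0,0,0,0,0,0,0,0,0,0])

```text
t: 7.33
tool_pos: [0.5896, -0.0042, 0.2026]
eef_rot: [3.093, 0.548, -0.0]
force: [0.2, 0.2, -2.3]
gripper_width: 0.0635
gripper_force: 34.1
```

```bash
python3 -c "
from h import *
to([.589,-.003,.155],110)
S=snap('side','s3.png');cv2.imwrite('pics/c5.png',cv2.resize(cv2.imread('pics/s3.png')[100:280,180:380],(600,540),interpolation=2))"
```

```text
t 7.33 pos [ 0.5896 -0.0042  0.2026] tilt [-0. -0. -1.] tooly -69.92 F [ 0.2  0.2 -2.3] w 0.0635 gf 34.1 J [-3. -4. 93. -0. 91. 67.]
spin 0.08000763797696209
dp after spin [-0.02 -0.13  4.76]
```

View pics/c5.png

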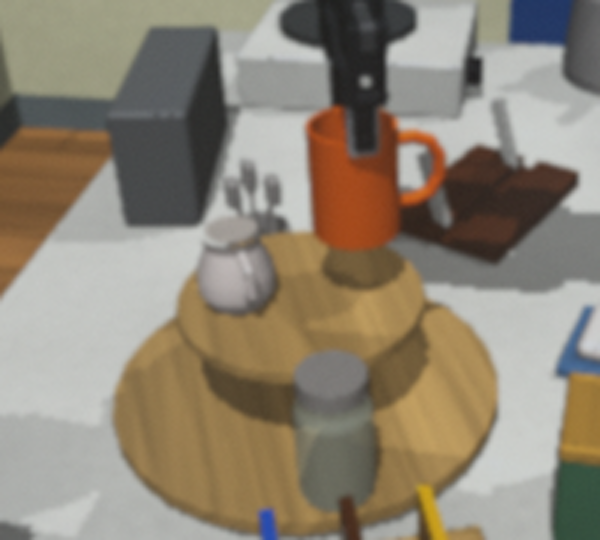

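Request:
carry_out([
  [0,0,0.5],
  [0,0,0.8],
  [0,0,0.8],
  [0,0,0.8],
  [0,0,0.7],
  [0,0,0.5],
  [0,0,0.3],
  [0,0,0.2],
  [0,0,0.2],
  [0,0,0.1],
  [0,0,0],
], hand=[0.5,0.5,0.5,0.5,0.5,0.5,0.5,0.5,0.5,0.5,0.5], spin=[0,0,0,0,0,0,0,0,0,0,0])

```text
t: 8.3
tool_pos: [0.5895, -0.0045, 0.1537]
eef_rot: [3.094, 0.547, 0.0]
force: [0.8, 0.7, -2.3]
gripper_width: 0.0634
gripper_force: 34.0
```

Request:
carry_out([
  [0,0,0.1],
  [0,0,0.1],
  [0,0,0],
], hand=[0.5,0.5,0.5], spin=[0,0,0])

```text
t: 8.55
tool_pos: [0.5895, -0.0045, 0.1516]
eef_rot: [-3.094, -0.547, 0.0]
force: [-0.3, -0.7, -1.3]
gripper_width: 0.0629
gripper_force: 34.0
```

Request:
carry_out([
  [0,0,0.1],
  [0,0,0],
  [0,0,0],
  [0,0,0],
], hand=[0.5,0.5,0.5,0.5], spin=[0,0,0,0])

```text
t: 8.88
tool_pos: [0.5896, -0.0045, 0.151]
eef_rot: [3.094, 0.547, 0.001]
force: [-0.4, 0.1, 2.2]
gripper_width: 0.0631
gripper_force: 34.5
```

Touched down (force swung to +2 N). Release and rise.

Request:
carry_out([
  [0,0,0],
  [0,0,0],
  [0,0,0],
  [0,0,0],
  [0,0,0],
  [0,0,0],
  [0,0,0],
  [0,0,-0.5],
  [0,0,-1],
  [0,0,-1.5],
  [0,0,-2],
  [0,0,-3],
  [0,0,-3],
  [0,0,-2],
  [0,0,0],
], hand=[0.8,0.9,1,1,1,1,1,1,1,1,1,1,1,1,1], spin=[0,0,0,0,0,0,0,0,0,0,0,0,0,0,0])

```text
t: 10.13
tool_pos: [0.5905, -0.0046, 0.2877]
eef_rot: [3.092, 0.546, 0.012]
force: [-0.1, 0.4, 0.4]
gripper_width: 0.0854
gripper_force: 0.0
```

```bash
python3 -c "
from h import *
to([.566,.344,.28],19.6)
S=snap('side','s4.png');cv2.imwrite('pics/c6.png',cv2.resize(cv2.imread('pics/s4.png')[100:400,180:400],(550,600)[:2] and (440,600),interpolation=2))"
```

```text
t 10.13 pos [ 0.5905 -0.0046  0.2877] tilt [ 0.008 -0.    -1.   ] tooly -69.97 F [-0.1  0.4  0.4] w 0.0854 gf 0.0 J [-3. -5. 86.  0. 98. 67.]
spin -89.56695834170543
dp after spin [33.66  9.39  1.03]
```

View pics/c6.png

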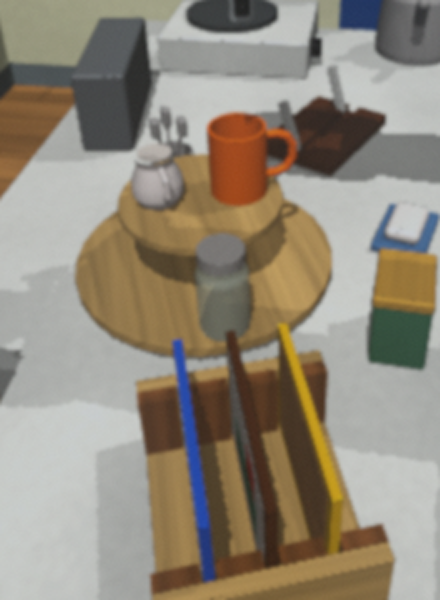

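```bash
python3 -c "
from h import *
S=dict(np.load('side.npz'))
h=cv2.cvtColor(S['frame'],cv2.COLOR_RGB2HSV).astype(int)
m=(h[...,1]>150)&(h[...,0]>105)&(h[...,0]<125)
c=np.array([.5658,.344]);d=np.array([-.335,.942]);n=np.array([.942,.335])
for rr in range(266,395,8):
  x=np.nonzero(m[rr,255:300])[0]+255
  if len(x):
    a=[plane(S,(u,rr),.14)[:2]-c for u in (x.min()-.5,x.max()+.5)];print(rr,x.min(),x.max(),[((q@n*1e3).round(1),(q@d*1e3).round(1)) for q in a])
"
```

```text
274 268 270 [(np.float64(4.5), np.float64(-70.4)), (np.float64(-0.3), np.float64(-69.4))]
282 269 271 [(np.float64(4.7), np.float64(-52.8)), (np.float64(-0.0), np.float64(-51.7))]
290 270 273 [(np.float64(4.8), np.float64(-36.0)), (np.float64(-1.3), np.float64(-34.6))]
298 270 274 [(np.float64(6.4), np.float64(-20.3)), (np.float64(-1.0), np.float64(-18.6))]
306 272 275 [(np.float64(5.0), np.float64(-4.6)), (np.float64(-0.8), np.float64(-3.3))]
314 273 276 [(np.float64(5.1), np.float64(10.0)), (np.float64(-0.6), np.float64(11.3))]
322 274 278 [(np.float64(5.2), np.float64(24.1)), (np.float64(-1.7), np.float64(25.6))]
330 275 279 [(np.float64(5.3), np.float64(37.5)), (np.float64(-1.5), np.float64(39.0))]
338 276 280 [(np.float64(5.4), np.float64(50.4)), (np.float64(-1.3), np.float64(51.8))]
346 277 281 [(np.float64(5.5), np.float64(62.7)), (np.float64(-1.0), np.float64(64.2))]
354 278 282 [(np.float64(5.6), np.float64(74.6)), (np.float64(-0.8), np.float64(76.0))]
362 279 283 [(np.float64(5.7), np.float64(86.0)), (np.float64(-0.6), np.float64(87.4))]
370 281 284 [(np.float64(4.5), np.float64(97.2)), (np.float64(-0.4), np.float64(98.3))]
378 282 285 [(np.float64(4.6), np.float64(107.8)), (np.float64(-0.2), np.float64(108.9))]
386 282 286 [(np.float64(5.9), np.float64(117.7)), (np.float64(-0.0), np.float64(119.0))]
```

Request:
carry_out([
  [0,0,0],
  [0,0,0],
  [0,0,0],
  [0,0,0],
  [0,0,0],
  [0,0,0],
  [0,0,0],
  [0,0,0],
  [0,0,0],
  [0,0,0],
  [0,0,0],
  [0,0,0],
  [0,0,0],
  [0,0,0],
  [0,0,0],
], hand=[0.35,0.35,0.35,0.35,0.35,0.35,0.35,0.35,0.35,0.35,0.35,0.35,0.35,0.35,0.35], spin=[-6.9,-6.9,-6.9,-6.9,-6.9,-6.9,-6.9,-6.9,-6.9,-6.9,-6.9,-6.9,-6.8,0,0])

```text
t: 11.43
tool_pos: [0.5893, -0.0045, 0.2806]
eef_rot: [-1.815, -2.564, 0.0]
force: [0.2, -0.1, -0.4]
gripper_width: 0.0297
gripper_force: 0.0
```

```bash
python3 -c "
from h import *
to([.567,.3444,.19],19.6)"
```

```text
t 11.43 pos [ 0.5893 -0.0045  0.2806] tilt [-0.  0. -1.] tooly 19.42 F [ 0.2 -0.1 -0.4] w 0.0297 gf 0.0 J [ -3.  -5.  87.   0.  98. -22.]
spin -0.18478663540591356
dp after spin [33.62  9.6   9.06]
```

Request:
carry_out([
  [2,0.6,0],
  [2,0.6,0],
  [3,0.9,0],
  [3.5,1,0],
  [3.5,1,0],
  [3.5,1,0],
  [3.5,1,0],
  [3.5,1,0],
  [3.5,1,0],
  [3,0.9,0],
  [2,0.5,0],
  [0.6,0.1,0],
  [0,0,0],
  [0,0,0],
  [0,0,0],
], hand=[0.35,0.35,0.35,0.35,0.35,0.35,0.35,0.35,0.35,0.35,0.35,0.35,0.35,0.35,0.35], spin=[-0.2,0,0,0,0,0,0,0,0,0,0,0,0,0,0])

```text
t: 12.68
tool_pos: [0.5661, 0.343, 0.2809]
eef_rot: [1.808, 2.569, 0.0]
force: [0.3, 0.1, -0.5]
gripper_width: 0.0296
gripper_force: 0.0
```

```bash
python3 -c "
from h import *
to([.567,.3444,.110],19.6)"
```

```text
t 12.68 pos [0.5661 0.343  0.2809] tilt [ 0. -0. -1.] tooly 19.7 F [ 0.3  0.1 -0.5] w 0.0296 gf 0.0 J [29.  4. 77. -0. 98.  9.]
spin 0.10434326759440182
dp after spin [ 0.11  0.13 17.09]
```

Request:
carry_out([
  [0.1,0.1,1],
  [0,0,2],
  [0,0,2.5],
  [0,0,2.5],
  [0,0,2],
  [0,0,1.5],
  [0,0,1.5],
  [0,0,1.5],
  [0,0,1.5],
  [0,0,1],
  [0,0,0],
  [0,0,0],
], hand=[0.35,0.35,0.35,0.35,0.35,0.35,0.35,0.35,0.35,0.35,0.35,0.35], spin=[0,0,0,0,0,0,0,0,0,0,0,0])

```text
t: 13.68
tool_pos: [0.5664, 0.3454, 0.1105]
eef_rot: [-1.806, -2.571, 0.001]
force: [0.6, 0.4, 0.3]
gripper_width: 0.0297
gripper_force: 0.0
```

Request:
carry_out([
  [0,0,0],
  [0,0,0],
  [0,0,0],
  [0,0,0],
  [0,0,0],
  [0,0,0],
  [0,0,0],
  [0,0,0],
], hand=[0.2,0.1,0,0,0,0,0,0], spin=[0,0,0,0,0,0,0,0], force=40)

```text
t: 14.35
tool_pos: [0.5664, 0.3454, 0.1107]
eef_rot: [-1.806, -2.571, -0.0]
force: [-0.5, -0.8, 0.3]
gripper_width: -0.0001
gripper_force: 0.0
```

```bash
python3 -c "
from h import *
to([.567,.3444,.24],19.6)
S=snap('side','s5.png');cv2.imwrite('pics/c7.png',cv2.resize(cv2.imread('pics/s5.png')[180:400,220:400],(490,600),interpolation=2))"
```

```text
t 14.35 pos [0.5664 0.3454 0.1107] tilt [ 0.  0. -1.] tooly 19.83 F [-0.5 -0.8  0.3] w -0.0001 gf 0.0 J [29.  7. 90.  0. 83.  9.]
spin 0.2338253796566363
dp after spin [ -0.11   0.02 -12.93]
```

View pics/c7.png

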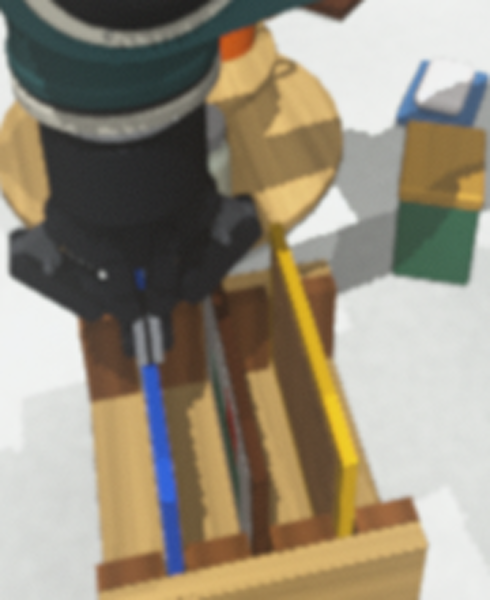

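```bash
python3 -c "
from h import *
S=dict(np.load('side.npz'));f=lambda p:((proj(S,p)-[220,180])*[490/180,600/220]).round()
print('tcp',f([.5664,.3454,.1107]),'tcp+30',f([.5664,.3454,.14]),f([.5664,.3454,.17]))
d=np.array([-.335,.942,0]);c=np.array([.567,.3444,.14])
for s in(-.085,0,.085):print(s,f(c+s*d))
h=cv2.cvtColor(S['frame'],cv2.COLOR_RGB2HSV).astype(int)
m=(h[...,1]>150)&(h[...,0]>105)&(h[...,0]<125)
for rr in range(314,395,16):
  x=np.nonzero(m[rr,255:300])[0]+255;print(rr,x.min(),x.max())
im=cv2.resize(cv2.imread('pics/s5.png')[270:330,240:310],(700,600),interpolation=2);cv2.imwrite('pics/c8.png',im)
"
```

```text
tcp [152. 385.] tcp+30 [149. 351.] [145. 314.]
-0.085 [132. 238.]
0 [148. 349.]
0.085 [168. 492.]
314 274 276
330 275 279
346 277 281
362 279 283
378 282 285Traceback (most recent call last):
  File "<string>", line 10, in <module>
    x=np.nonzero(m[rr,255:300])[0]+255;print(rr,x.min(),x.max())
                                                ~~~~~^^
    return umr_minimum(a, axis, None, out, keepdims, initial, where)
ValueError: zero-size array to reduction operation minimum which has no identity
```

```bash
python3 -c "
from h import *
cv2.imwrite('pics/c8.png',cv2.resize(cv2.imread('pics/s5.png')[255:335,230:320],(675,600),interpolation=2))
print(r.read_state())
"
```

```text
{'t': 14.4, 'joints': array([ 5.09072639e-01,  1.27684127e-01,  1.57380859e+00, -1.49388476e-05,
        1.44011232e+00,  1.62903461e-01]), 'joint_vel': array([ 0.00024673,  0.00122989,  0.00038307, -0.0007754 , -0.00078648,
        0.00277772]), 'effort': array([ 1.83169686e-03, -7.24941301e+01, -6.15715742e+01, -2.82018931e-06,
        1.27464573e-03, -8.46724163e-06]), 'tool_pos': array([0.56644661, 0.34535513, 0.11071166]), 'eef_rot': array([ 1.80566176e+00,  2.57082477e+00, -2.76159386e-05]), 'force': array([-0.63356728,  0.31323505,  0.48250204]), 'moment': array([ 0.01697013, -0.02722648,  0.02592241]), 'gripper_force': 0.0, 'gripper_width': -0.00017542658458895313}
```

View pics/c8.png

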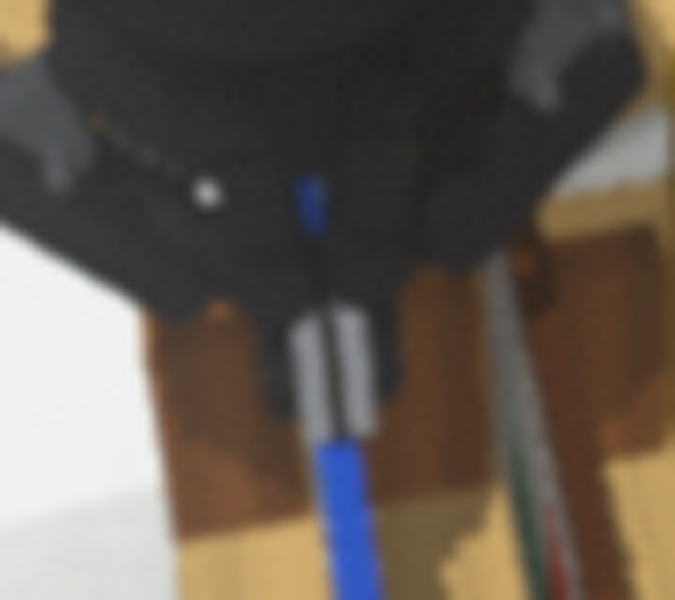

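```bash
python3 -c "
from h import *
S=dict(np.load('side.npz'))
def zat(uv,x,y):
  # height where ray crosses vertical plane y=const
  o,d=ray(S,uv);k=(y-o[1])/d[1];return (o+k*d).round(4)
d=np.array([-.335,.942])
for s in(-.011,0,.011):
  p=np.array([.5664,.3454])+d*s
  print(s,zat((230+337/7.5,255+438/7.5),*p),'pad top',zat((230+330/7.5,255+312/7.5),*p))
for yy in (-.05,-.0375,-.0042): print('mug pic pad bottom',zat((300.7,151.7),0,yy))
"
```

```text
-0.011 [0.5701 0.335  0.115 ] pad top [0.5687 0.335  0.1541]
0 [0.5667 0.3454 0.1289] pad top [0.5653 0.3454 0.1668]
0.011 [0.5633 0.3558 0.1427] pad top [0.562  0.3558 0.1795]
mug pic pad bottom [ 0.5928 -0.05    0.1953]
mug pic pad bottom [ 0.5905 -0.0375  0.2019]
mug pic pad bottom [ 0.5843 -0.0042  0.2194]
```

Request:
carry_out([
  [0,0,-0.7],
  [0,0,-0.8],
  [0,0,0],
  [0,0,0],
  [0,0,0],
  [0,0,0],
  [0,0,0.5],
  [0,0,1],
  [0,0,1],
  [0,0,0.8],
  [0,0,0.7],
  [0,0,0.5],
  [0,0,0],
  [0,0,0],
], hand=[0,0,0.35,0.35,0.35,0.35,0.35,0.35,0.35,0.35,0.35,0.35,0.35,0.35], spin=[0,0,0,0,0,0,0,0,0,0,0,0,0,0])

```text
t: 15.57
tool_pos: [0.5664, 0.3454, 0.0805]
eef_rot: [-1.806, -2.571, 0.001]
force: [-0.3, 0.0, -0.6]
gripper_width: 0.03
gripper_force: 0.0
```

Request:
carry_out([
  [0,0,0],
  [0,0,0],
  [0,0,0],
  [0,0,0],
  [0,0,0],
  [0,0,0],
  [0,0,0],
  [0,0,0],
], hand=[0.2,0.1,0,0,0,0,0,0], spin=[0,0,0,0,0,0,0,0], force=40)

```text
t: 16.23
tool_pos: [0.5667, 0.3455, 0.0814]
eef_rot: [1.805, 2.57, 0.001]
force: [-0.6, 0.5, 5.7]
gripper_width: 0.0074
gripper_force: 40.4
```

Request:
carry_out([
  [0,0,-0.3],
  [0,0,-0.5],
  [0,0,-0.8],
  [0,0,-1],
  [0,0,-1],
  [0,0,-1],
  [0,0,-1],
  [0,0,-1],
  [0,0,-1],
  [0,0,-1.4],
  [0,0,-1.5],
  [0,0,-1.5],
  [0,0,-2],
  [0,0,-2],
  [0,0,-2],
  [0,0,-2],
  [0,0,-2],
  [0,0,-1.5],
  [0,0,-0.5],
  [0,0,0],
], hand=[0,0,0,0,0,0,0,0,0,0,0,0,0,0,0,0,0,0,0,0], spin=[0,0,0,0,0,0,0,0,0,0,0,0,0,0,0,0,0,0,0,0])

```text
t: 17.9
tool_pos: [0.5667, 0.3455, 0.3228]
eef_rot: [1.805, 2.57, 0.004]
force: [0.6, 0.5, -3.3]
gripper_width: 0.0073
gripper_force: 39.0
```

```bash
python3 -c "
from h import *
to([.5055,-.325,.32],-24.7)
S=snap('side','s6.png');T=snap('top','t6.png')
im=np.zeros((400,800,3),np.uint8)
im[:,:400]=cv2.resize(cv2.imread('pics/t6.png')[100:300,100:300],(400,400),interpolation=2)
im[:,400:]=cv2.resize(cv2.imread('pics/s6.png')[100:400,150:450],(400,400),interpolation=2)
cv2.imwrite('pics/c9.png',im)"
```

```text
t 17.9 pos [0.5667 0.3455 0.3228] tilt [ 0.002  0.001 -1.   ] tooly 19.84 F [ 0.6  0.5 -3.3] w 0.0073 gf 39.0 J [ 29.   5.  73.  -0. 102.   9.]
spin 44.53623794195525
dp after spin [-63.47  22.46   0.31]
```

Request:
carry_out([
  [0,0,0],
  [0,0,0],
  [0,0,0],
  [0,0,0],
  [0,0,0],
  [0,0,0],
  [0,0,0],
  [0,0,0],
  [0,0,0],
  [0,0,0],
  [0,0,0],
  [0,0,0],
  [0,0,0],
  [0,0,0],
], hand=[0,0,0,0,0,0,0,0,0,0,0,0,0,0], spin=[1.5,3,4,5,5,5,5,5,4,3,2.5,1.5,0,0])

```text
t: 19.17
tool_pos: [0.5663, 0.3453, 0.3196]
eef_rot: [-2.644, -1.697, 0.002]
force: [0.3, -0.3, -4.3]
gripper_width: 0.0072
gripper_force: 39.0
```

Request:
carry_out([
  [-0.5,0.2,0],
  [-1,0.4,0],
  [-1.5,0.5,0],
  [-2,0.7,0],
  [-2.5,0.9,0],
  [-2.5,0.9,0],
  [-2.5,0.9,0],
  [-2.5,0.9,0],
  [-2.5,0.9,0],
  [-2.5,0.9,0],
  [-2.5,0.9,0],
  [-2.5,0.9,0],
  [-2.5,0.9,0],
  [-2.5,0.9,0],
  [-2.5,0.9,0],
  [-2.5,0.9,0],
  [-2.5,0.9,0],
  [-2.5,0.9,0],
  [-2.5,0.9,0],
  [-2.5,0.9,0],
], hand=[0,0,0,0,0,0,0,0,0,0,0,0,0,0,0,0,0,0,0,0], spin=[0,0,0,0,0,0,0,0,0,0,0,0,0,0,0,0,0,0,0,0])

```text
t: 20.83
tool_pos: [0.5245, -0.1333, 0.321]
eef_rot: [2.644, 1.695, 0.0]
force: [-0.1, -0.2, -3.2]
gripper_width: 0.0078
gripper_force: 39.0
```

Request:
carry_out([
  [-2.5,0.9,0],
  [-2.5,0.9,0],
  [-2.5,0.9,0],
  [-2.5,0.8,0],
  [-2.5,0.7,0],
  [-2,0.7,0],
  [-1.5,0.6,0],
  [-1,0.4,0],
  [-0.5,0.3,0],
  [0,0,0],
  [0,0,0],
], hand=[0,0,0,0,0,0,0,0,0,0,0], spin=[0,0,0,0,0,0,0,0,0,0,0])

```text
t: 21.75
tool_pos: [0.5093, -0.3156, 0.3207]
eef_rot: [-2.644, -1.696, -0.0]
force: [-0.2, -0.5, -4.3]
gripper_width: 0.0072
gripper_force: 39.0
```

```bash
python3 -c "
from h import *
to([.5055,-.325,.32],-24.7)
for n in('side','top'):
  c=snap(n,n+'7.png');h=cv2.cvtColor(c['frame'],cv2.COLOR_RGB2HSV).astype(int)
  m=((h[...,1]>110)&(h[...,0]>100)&(h[...,0]<128)).astype(np.uint8)
  k,l,s,ce=cv2.connectedComponentsWithStats(m)
  for i in range(1,k):
    if s[i,4]>15: print(n,s[i],ce[i].round(1))
  print({(a,b):proj(c,np.array([.5055,-.325,0])+np.array([.418*a,.908*a,.25+b])).round() .tolist() for a in(-.085,.085) for b in(0,.13)})
"
```

```text
t 21.75 pos [ 0.5093 -0.3156  0.3207] tilt [-0.  0. -1.] tooly -24.65 F [-0.2 -0.5 -4.3] w 0.0072 gf 39.0 J [-34.  -3.  82.   0. 102. -10.]
spin 0.047896392601813886
dp after spin [-1.01  0.05  0.07]
side [ 330    0  137  117 9842] [408.   51.2]
side [357  17   6  14  54] [359.5  23.3]
side [380  72  26  14 241] [392.9  78.4]
side [367 208  31  17 127] [383.4 218.4]
side [  58  242  103   90 2531] [110.3 267.4]
{(-0.085, 0): [361.0, 83.0], (-0.085, 0.13): [364.0, 36.0], (0.085, 0): [332.0, 100.0], (0.085, 0.13): [333.0, 48.0]}
top [168  21  19  54 588] [175.4  46.5]
top [183  82   6   9  16] [185.   86.7]
top [   0   93   60   94 4713] [ 26.9 139.9]
top [428 166  71  24 417] [462.9 177.7]
top [623 321  17  41 512] [632.2 342.3]
{(-0.085, 0): [512.0, 219.0], (-0.085, 0.13): [553.0, 213.0], (0.085, 0): [433.0, 182.0], (0.085, 0.13): [458.0, 169.0]}
```

```bash
python3 -c "
from h import *
c=dict(np.load('top.npz'))
im=cv2.imread('pics/t2.png');g=cv2.cvtColor(im,6).astype(float)
xd=np.array([.9085,-.4178]);yd=np.array([.4178,.9085]);G=np.array([.50646,-.3250])
for z in(.018,):
  xs=np.arange(-.05,.06,.002);prof=[]
  for x in xs:
    P=np.float32([proj(c,[*(G+x*xd+y*yd),z]) for y in np.linspace(.035,.06,12)])
    prof.append(cv2.remap(g.astype(np.float32),P[:,0].copy(),P[:,1].copy(),1).mean())
  print([(round(x*1e3),round(float(p))) for x,p in zip(xs,prof)])
"
```

```text
[(-50, 52), (-48, 50), (-46, 50), (-44, 50), (-42, 50), (-40, 50), (-38, 51), (-36, 50), (-34, 50), (-32, 51), (-30, 51), (-28, 50), (-26, 51), (-24, 51), (-22, 51), (-20, 49), (-18, 48), (-16, 48), (-14, 48), (-12, 49), (-10, 50), (-8, 47), (-6, 46), (-4, 48), (-2, 47), (0, 45), (2, 44), (4, 45), (6, 45), (8, 41), (10, 39), (12, 46), (14, 49), (16, 48), (18, 46), (20, 45), (22, 45), (24, 45), (26, 43), (28, 42), (30, 41), (32, 41), (34, 43), (36, 45), (38, 46), (40, 47), (42, 48), (44, 48), (46, 50), (48, 50), (50, 52), (52, 58), (54, 62), (56, 64), (58, 66)]
```

Request:
carry_out([
  [-0.5,0,0],
  [-0.5,0,1],
  [0,0,2],
  [0,0,2],
  [0,0,2],
  [0,0,2],
  [0,0,2],
  [0,0,2],
  [0,0,2],
  [0,0,1],
  [0,0,0],
  [0,0,0],
], hand=[0,0,0,0,0,0,0,0,0,0,0,0], spin=[0,0,0,0,0,0,0,0,0,0,0,0])

```text
t: 22.85
tool_pos: [0.5049, -0.3252, 0.1608]
eef_rot: [-2.644, -1.696, 0.0]
force: [0.1, 0.4, -3.5]
gripper_width: 0.0073
gripper_force: 39.1
```

Request:
carry_out([
  [0,0.1,0.5],
  [0,0,1],
  [0,0,1],
  [0,0,1],
  [0,0,1],
  [0,0,1],
  [0,0,0.5],
  [0,0,0.3],
  [0,0,0],
  [0,0,0],
], hand=[0,0,0,0,0,0,0,0,0,0], spin=[0,0,0,0,0,0,0,0,0,0])

```text
t: 23.68
tool_pos: [0.506, -0.3257, 0.098]
eef_rot: [2.644, 1.696, 0.0]
force: [-0.1, -0.3, -2.5]
gripper_width: 0.0074
gripper_force: 39.1
```

Request:
carry_out([
  [0,0,0.2],
  [0,0,0.2],
  [0,0,0.2],
  [0,0,0.1],
  [0,0,0.1],
  [0,0,0.1],
  [0,0,0.1],
  [0,0,0],
  [0,0,0],
  [0,0,0],
], hand=[0,0,0,0,0,0,0,0,0,0], spin=[0,0,0,0,0,0,0,0,0,0])

```text
t: 24.52
tool_pos: [0.506, -0.3256, 0.0878]
eef_rot: [2.645, 1.696, 0.0]
force: [0.9, -0.2, -4.1]
gripper_width: 0.0073
gripper_force: 39.2
```

Request:
carry_out([
  [0,0,0.1],
  [0,0,0.1],
  [0,0,0.1],
  [0,0,0.1],
  [0,0,0.1],
  [0,0,0.1],
  [0,0,0.1],
  [0,0,0],
  [0,0,0],
  [0,0,0],
], hand=[0,0,0,0,0,0,0,0,0,0], spin=[0,0,0,0,0,0,0,0,0,0])

```text
t: 25.35
tool_pos: [0.5059, -0.3256, 0.0807]
eef_rot: [-2.645, -1.696, -0.0]
force: [1.0, -0.5, -3.8]
gripper_width: 0.0072
gripper_force: 39.2
```

Request:
carry_out([
  [0,0,0.1],
  [0,0,0.1],
  [0,0,0],
  [0,0,0],
  [0,0,0],
], hand=[0,0,0,0,0], spin=[0,0,0,0,0])

```text
t: 25.77
tool_pos: [0.5059, -0.3256, 0.0787]
eef_rot: [2.645, 1.696, 0.0]
force: [0.6, 1.2, -3.0]
gripper_width: 0.0073
gripper_force: 39.2
```

Request:
carry_out([
  [0,0,0.1],
  [0,0,0],
  [0,0,0],
  [0,0,0],
], hand=[0,0,0,0], spin=[0,0,0,0])

```text
t: 26.1
tool_pos: [0.5059, -0.3256, 0.0777]
eef_rot: [2.645, 1.696, 0.0]
force: [0.6, 0.3, -3.9]
gripper_width: 0.0072
gripper_force: 39.2
```

Request:
carry_out([
  [0,0,0.1],
  [0,0,0],
  [0,0,0],
  [0,0,0],
], hand=[0,0,0,0], spin=[0,0,0,0])

```text
t: 26.43
tool_pos: [0.5062, -0.3258, 0.0774]
eef_rot: [2.644, 1.695, 0.001]
force: [-0.1, 0.1, 5.9]
gripper_width: 0.0072
gripper_force: 40.5
```

Request:
carry_out([
  [0,0,0],
  [0,0,0],
  [0,0,0],
  [0,0,0],
  [0,0,0],
  [0,0,0],
  [0,0,0],
  [0,0,0],
], hand=[0.05,0.1,0.15,0.2,0.25,0.25,0.25,0.25], spin=[0,0,0,0,0,0,0,0])

```text
t: 27.1
tool_pos: [0.5059, -0.3256, 0.0767]
eef_rot: [-2.645, -1.696, 0.0]
force: [0.4, 0.0, -0.2]
gripper_width: 0.0217
gripper_force: 0.0
```

Request:
carry_out([
  [0,0.1,0],
  [0,0.1,0],
  [0,0.1,0],
  [0,0.1,0],
  [0,0.1,0],
  [0,0.1,0],
  [0,0.1,0],
  [0,0.1,0],
  [0,0.1,0],
  [0,0.1,0],
  [0,0.1,0],
  [0,0.1,0],
  [0,0,0],
  [0,0,0],
], hand=[0.25,0.25,0.25,0.25,0.25,0.25,0.25,0.25,0.25,0.25,0.25,0.25,0.25,0.25], spin=[0,0,0,0,0,0,0,0,0,0,0,0,0,0])

```text
t: 28.27
tool_pos: [0.5168, -0.3306, 0.0767]
eef_rot: [-2.645, -1.696, 0.0]
force: [0.1, 0.9, 0.6]
gripper_width: 0.0211
gripper_force: 0.0
```

```bash
cat > chk.py <<'E'
from h import *
to([.506+.033*.9085,-.3256-.033*.4178,.08])
xd=np.array([.9085,-.4178,0]);yd=np.array([.4178,.9085,0]);G=np.array([.507,-.3255,0])
c=snap('side','sc.png');h=cv2.cvtColor(c['frame'],cv2.COLOR_RGB2HSV).astype(int)
m=((h[...,1]>110)&(h[...,0]>100)&(h[...,0]<128)).astype(np.uint8)
# near top corner (y=+.085): blue pixels round it; predicted for tilts
for a in (0,.1,.2,.3):
  q=[proj(c,G+[0,0,.008]+y*yd+.13*(np.sin(a)*xd+[0,0,np.cos(a)])).round(1).tolist() for y in(.085,0,-.085)];print(a,q)
k,l,s,ce=cv2.connectedComponentsWithStats(m)
for i in range(1,k):
  if s[i,4]>10 and 280<ce[i][0]<420: print(s[i],ce[i].round(1))
for y in range(100,185,6):
  x=np.nonzero(m[y,300:420])[0]+300
  if len(x):print(y,x.min(),x.max(),len(x))
E
python3 chk.py
```

```text
t 28.27 pos [ 0.5168 -0.3306  0.0767] tilt [-0.  0. -1.] tooly -24.67 F [0.1 0.9 0.6] w 0.0211 gf 0.0 J [-35.   2.  99.   0.  79. -10.]
dp after spin [-0.    2.11 -0.33]
0 [[330.7, 138.7], [345.1, 128.2], [358.0, 118.8]]
0.1 [[326.8, 137.8], [341.3, 127.5], [354.3, 118.2]]
0.2 [[322.9, 137.4], [337.6, 127.2], [350.7, 117.9]]
0.3 [[319.2, 137.5], [333.9, 127.3], [347.2, 118.1]]
[355   0  45  11 351] [372.7   3.9]
[ 355   44  103   73 4341] [411.7  78.1]
[380  72  26  14 242] [392.8  78.4]
[328 130  16  48 171] [332.3 149.3]
[367 208  31  17 127] [383.1 218.5]
100 355 419 27
106 357 419 24
112 352 419 19
130 339 343 5
136 332 338 7
142 328 331 4
148 329 330 2
154 329 331 3
160 329 331 3
166 329 331 3
172 330 331 2
```

Request:
carry_out([
  [0,0.1,0],
  [0,0.15,0],
  [0,0.15,0],
  [0,0.15,0],
  [0,0.15,0],
  [0,0.15,0],
  [0,0.15,0],
  [0,0.15,0],
  [0,0.15,0],
  [0,0.15,0],
  [0,0.15,0],
  [0,0.15,0],
  [0,0.15,0],
  [0,0.15,0],
  [0,0,0],
  [0,0,0],
], hand=[0.25,0.25,0.25,0.25,0.25,0.25,0.25,0.25,0.25,0.25,0.25,0.25,0.25,0.25,0.25,0.25], spin=[0,0,0,0,0,0,0,0,0,0,0,0,0,0,0,0])

```text
t: 29.65
tool_pos: [0.5355, -0.3392, 0.0767]
eef_rot: [-2.645, -1.696, 0.0]
force: [0.6, -0.6, 0.2]
gripper_width: 0.0211
gripper_force: 0.3
```

```bash
python3 chk.py
```

```text
t 29.65 pos [ 0.5355 -0.3392  0.0767] tilt [-0. -0. -1.] tooly -24.66 F [ 0.6 -0.6  0.2] w 0.0211 gf 0.3 J [-35.   5.  96.  -0.  79. -10.]
dp after spin [ 0.    0.05 -0.33]
0 [[330.7, 138.7], [345.1, 128.2], [358.0, 118.8]]
0.1 [[326.8, 137.8], [341.3, 127.5], [354.3, 118.2]]
0.2 [[322.9, 137.4], [337.6, 127.2], [350.7, 117.9]]
0.3 [[319.2, 137.5], [333.9, 127.3], [347.2, 118.1]]
[355   0  36  10 244] [369.    3.3]
[ 350   40  109   77 4931] [407.7  77.2]
[380  72  26  14 243] [392.9  78.4]
[319 126  19  53 195] [327.  148.6]
[367 208  31  17 126] [383.2 218.6]
100 350 419 32
106 353 419 28
112 357 419 23
130 331 336 6
136 323 328 6
142 320 322 3
148 322 324 3
154 323 326 4
160 325 327 3
166 327 329 3
172 329 330 2
178 330 330 1
```

Request:
carry_out([
  [0,0.1,0],
  [0,0.1,0],
  [0,0.1,0],
  [0,0,0],
  [0,0,0],
  [0,0,0],
], hand=[0.25,0.25,0.25,0.25,0.25,0.25], spin=[0,0,0,0,0,0])

```text
t: 30.2
tool_pos: [0.5382, -0.3404, 0.0767]
eef_rot: [-2.645, -1.696, 0.0]
force: [-0.6, 0.8, 0.6]
gripper_width: 0.0214
gripper_force: 0.0
```

```bash
python3 chk.py
```

```text
t 30.2 pos [ 0.5382 -0.3404  0.0767] tilt [-0.  0. -1.] tooly -24.67 F [-0.6  0.8  0.6] w 0.0214 gf 0.0 J [-35.   5.  96.  -0.  79. -10.]
dp after spin [ 0.   -0.24 -0.33]
0 [[330.7, 138.7], [345.1, 128.2], [358.0, 118.8]]
0.1 [[326.8, 137.8], [341.3, 127.5], [354.3, 118.2]]
0.2 [[322.9, 137.4], [337.6, 127.2], [350.7, 117.9]]
0.3 [[319.2, 137.5], [333.9, 127.3], [347.2, 118.1]]
[355   0  35   9 231] [368.5   3.2]
[ 350   40  109   77 4969] [407.7  77. ]
[380  72  26  14 242] [392.8  78.5]
[319 127  18  52 203] [326.5 149.1]
[367 208  31  17 128] [383.3 218.5]
100 351 419 31
106 352 419 29
112 356 419 24
130 330 335 6
136 322 327 6
142 319 322 4
148 321 323 3
154 323 325 3
160 324 327 4
166 327 329 3
172 329 330 2
178 330 330 1
```

Request:
carry_out([
  [0,0,0],
  [0,0,0],
  [0,0,0],
  [0,0,0],
  [0,0,0],
  [0,0,0],
  [0,0,0],
  [0,0,-0.5],
  [0,0,-1],
  [0,0,-2],
  [0,0,-3],
  [0,0,-3],
  [0,0,-3],
  [0,0,-3],
  [0,0,-1],
  [0,0,0],
], hand=[0.3,0.35,0.4,0.45,0.5,0.5,0.5,0.5,0.5,0.5,0.5,0.5,0.5,0.5,0.5,0.5], spin=[0,0,0,0,0,0,0,0,0,0,0,0,0,0,0,0])

```text
t: 31.58
tool_pos: [0.5389, -0.3409, 0.2462]
eef_rot: [2.64, 1.693, 0.003]
force: [-0.2, -0.4, -0.1]
gripper_width: 0.043
gripper_force: 0.0
```

```bash
python3 chk.py; python3 -c "
from h import *
c=snap('top','tf.png');S=dict(np.load('side.npz'))
def comps(c,lo,hi,sm,vm,box):
  h=cv2.cvtColor(c['frame'],cv2.COLOR_RGB2HSV).astype(int)
  m=((h[...,1]>sm)&(h[...,0]>=lo)&(h[...,0]<hi)&(h[...,2]>vm)).astype(np.uint8);b=np.zeros_like(m);b[box[2]:box[3],box[0]:box[1]]=m[box[2]:box[3],box[0]:box[1]]
  k,l,s,ce=cv2.connectedComponentsWithStats(b);return [s[i].tolist() for i in range(1,k) if s[i,4]>15]
print('mug side',comps(S,0,14,170,90,(200,380,100,250)));print('mug old',comps(dict(frame=cv2.imread('pics/s4.png')[:,:,::-1].copy()),0,14,170,90,(200,380,100,250)))
print('mirror top',comps(c,100,128,100,30,(380,520,150,260)))
xd=np.array([.9085,-.4178,0]);yd=np.array([.4178,.9085,0]);G=np.array([.507,-.3255,.008])
print([proj(c,G+y*yd+.13*(np.sin(.3)*xd+[0,0,np.cos(.3)])).round(1).tolist() for y in(.085,0,-.085)],[proj(c,G+y*yd).round(1).tolist() for y in(.085,-.085)])
"
```

```text
t 31.58 pos [ 0.5389 -0.3409  0.2462] tilt [ 0.005 -0.003 -1.   ] tooly -24.66 F [-0.2 -0.4 -0.1] w 0.043 gf 0.0 J [-35.   1.  84.   0.  94. -10.]
dp after spin [ 0.03 -0.42 16.62]
0 [[330.7, 138.7], [345.1, 128.2], [358.0, 118.8]]
0.1 [[326.8, 137.8], [341.3, 127.5], [354.3, 118.2]]
0.2 [[322.9, 137.4], [337.6, 127.2], [350.7, 117.9]]
0.3 [[319.2, 137.5], [333.9, 127.3], [347.2, 118.1]]
[  351     0   116   117 10230] [406.8  49.8]
[381  72  25  14 243] [392.9  78.3]
[319 121  29  58 241] [329.1 145. ]
[367 208  31  17 126] [383.4 218.6]
100 351 419 31
106 351 419 30
112 351 419 28
124 337 344 8
130 330 335 6
136 322 327 6
142 320 322 3
148 321 323 3
154 323 325 3
160 324 327 4
166 327 343 4
172 329 330 2
178 330 330 1
mug side [[285, 157, 43, 46, 1262]]
mug old [[285, 157, 43, 46, 1290]]
mirror top [[404, 175, 71, 51, 459]]
[[422.9, 175.5], [456.8, 191.0], [491.0, 206.6]] [[403.3, 197.4], [463.2, 224.9]]
```

Request:
carry_out([
  [0,0,0],
  [0,0,0],
  [0,0,0],
], hand=[0.5,0.5,0.5], spin=[0,0,0])

```text
t: 31.93
tool_pos: [0.5379, -0.3402, 0.2405]
eef_rot: [-2.643, -1.695, 0.001]
force: [0.2, 0.4, 0.2]
gripper_width: 0.0425
gripper_force: 0.0
```

```bash
python3 -c "
from cell import r
print(r.hand_in())"
```

```text
the job is handed in; nothing more can be done
None
```

I handed the job in at about 32 s, but `hand_in()` returned no verdict: by the last camera measurements the mug stands on the turntable's top tier, the mirror is centred in the groove leaning back about 0.3 rad, and both are let go.

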